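# Put the marbling colours back in their colour-coded holders

## Task

Put the red, yellow, green and dark blue dropper bottles that stand in the middle of the table, between the robot and the holders, back into the holder cups, each into the cup of its own colour, so that it stands upright on the bottom of the cup. Keep the bottles upright all the way so that they do not drip, and leave the white and the black bottle among them standing where they are (the bottles at the far end of the table are not meant).

Things in the scene. Friction and masses are not known exactly. Their poses are not given: they have to be found in the camera images.
- bottle_red: round plastic dropper bottle, bright red body, white nozzle cap, upright on the table in the group of six nearest the robot. Body 30 mm in diameter up to its shoulder, which rounds off to 66 mm above the bottom; above that the cap, 24 mm wide, tapering; 92 mm tall in all, about 45 g. Origin: centre of the underside, z up. It is to be moved: grip it round the body.
- bottle_yellow: round plastic dropper bottle, golden yellow body, white nozzle cap, upright on the table in the group of six nearest the robot. Body 30 mm in diameter up to its shoulder, which rounds off to 65 mm above the bottom; above that the cap, 24 mm wide, tapering; 91 mm tall in all, about 45 g. Origin: centre of the underside, z up. It is to be moved: grip it round the body.
- bottle_green: round plastic dropper bottle, green body, white nozzle cap, upright on the table in the group of six nearest the robot. Body 30 mm in diameter up to its shoulder, which rounds off to 66 mm above the bottom; above that the cap, 24 mm wide, tapering; 93 mm tall in all, about 45 g. Origin: centre of the underside, z up. It is to be moved: grip it round the body.
- bottle_blue: round plastic dropper bottle, dark blue (indigo) body, white nozzle cap, upright on the table in the group of six nearest the robot. Body 30 mm in diameter up to its shoulder, which rounds off to 64 mm above the bottom; above that the cap, 24 mm wide, tapering; 89 mm tall in all, about 45 g. Origin: centre of the underside, z up. It is to be moved: grip it round the body.
- bottle_white: round plastic dropper bottle, all white body, white nozzle cap, upright on the table in the group of six nearest the robot. Body 30 mm in diameter up to its shoulder, which rounds off to 65 mm above the bottom; above that the cap, 24 mm wide, tapering; 91 mm tall in all, about 45 g. Origin: centre of the underside, z up. It must stay where it stands.
- bottle_black: round plastic dropper bottle, black body, white nozzle cap, upright on the table in the group of six nearest the robot. Body 30 mm in diameter up to its shoulder, which rounds off to 65 mm above the bottom; above that the cap, 24 mm wide, tapering; 91 mm tall in all, about 45 g. Origin: centre of the underside, z up. It must stay where it stands.
- holder_red: round bright red cup on a wider pale wooden foot, fixed to the table. Foot 70 mm in diameter, cup 60 mm outside, 50 mm inside, open at the top, rim 22 mm and inner floor 7 mm above the table. Origin: centre of the underside, at table height, z up; the cup is on this axis.
- holder_yellow: round golden yellow cup on a wider pale wooden foot, fixed to the table. Foot 70 mm in diameter, cup 60 mm outside, 50 mm inside, open at the top, rim 22 mm and inner floor 7 mm above the table. Origin: centre of the underside, at table height, z up; the cup is on this axis.
- holder_green: round green cup on a wider pale wooden foot, fixed to the table. Foot 70 mm in diameter, cup 60 mm outside, 50 mm inside, open at the top, rim 22 mm and inner floor 7 mm above the table. Origin: centre of the underside, at table height, z up; the cup is on this axis.
- holder_blue: round dark blue (indigo) cup on a wider pale wooden foot, fixed to the table. Foot 70 mm in diameter, cup 60 mm outside, 50 mm inside, open at the top, rim 22 mm and inner floor 7 mm above the table. Origin: centre of the underside, at table height, z up; the cup is on this axis.
Things that resemble listed ones, but are neither listed nor needed, are in the scene too. Of the things shaped like the holder_yellow, the golden one is meant.

How it is judged:
By the outcome, as a careful person would: the job done as asked, in the order asked, and still so for the second after the job is handed in, with the robot touching nothing.
It also fails if it takes over 96 s, if anything falls off the work surface, if the arm or the gripper's body presses on something with over 40 N, if the wrist force passes 120 N, or if a joint passes its speed limit or range.

## Robot

A 7-joint arm with a two-finger parallel gripper is mounted at the origin on the work surface; the furniture and walls round the work are solid. World frame = base frame: x ahead of the robot, y to its left, z up, the work surface at z = 0. Lengths are in m, angles in rad, forces in N, time in s.
With the tool pointing down it reaches from about 0.35 to 0.9 m from the base axis. Payload 8.1 kg.
Tool frame: the origin (TCP) lies midway between the tips of the shut fingers; the grasp point (between the pads) lies 19 mm behind it; z points along the fingers, y is the direction in which the jaws open and shut (so a half turn about z gives the same grasp; the last joint's range is limited). The gripper opens to 92 mm and grips with 3 to 60 N. Pads are 19 mm wide; open, the fingers measure 130 mm over their backs; the gripper's body (75 mm by 190 mm) begins 47 mm behind the grasp point.
Start: joints at [-1.332, 0.434, 0.025, 1.573, -0.012, 1.134, -0.075], TCP at [0.21, 0.589, 0.203] pointing down, gripper open.
Joint ranges: [-2.62, 2.62], [-0.44, 2.09], [-1.27, 1.32], [0.08, 2.57], [-1.32, 4.46], [0.12, 2], [-2.74, 2.74]. Speed limits (rad/s): [2.22, 2.22, 3.01, 3.01, 3.14, 3.14, 3.14].

## Interface

Orientations are given as a unit quaternion [x, y, z, w].
In Python, from plant import * gives the robot as it stands.
- The arm moves only by the tool move_arm, never from a script. Its argument "deltas" is a list of rows, each a list of 3 entries, a list of its own where there are three numbers: the gripper command: -1 is shut, 1 is fully open, values between are in proportion, then the shift along the tool's x, y, z as a fraction of full scale, then the turn about the tool's z as a fraction of full scale. In form: [[jaw, [x, y, z], turn], ...]. A call has 1 to 8 rows; each row shifts and turns the commanded pose from where the row before left it, along the tool's axes as they then stand; what a row does not reach is not made up. Full scale, the value 1, is 40 cm for a shift and pi rad for a turn. A row lasts 1/10 s, in which the tool goes at most 50 mm and 8.59 degrees, less where a joint would pass 70% of its speed; a pose out of reach is approached as far as the arm can. A call with a number of a shift or a turn outside -1 to 1 is refused whole. A call with a gripper value outside its range is refused whole. The fingers move at their own pace and stop on an object; "grip_force" is the grip in N (left out, the last holds). Time passes only in rows, so rows that do not move let the fingers close. It gives the time, the measured TCP pose, the force and the opening at its end, in the units of the state.
- observe(): the state, without advancing time (a new reading comes with each control period).
- snapshot(name): name is "scene" or "top"; returns a dict with "frame" (480x640x3 uint8, red, green, blue), "fx", "fy", "cx", "cy" (pixels), "extrinsics" (4x4, takes a point from camera to world coordinates). Camera axes: x right, y down, z forward; pixel columns grow to the right and rows downward; lengths in m; the calibration is good to about 2 mm. A picture is of the moment at which its call begins. There is no depth.
- close_job(): hands the job in, once; it reports no verdict.
The state is a dict: "time_s": time; "joints": joint angles; "qd": joint speeds; "effort": joint torques, N m; "eef_pos": TCP position; "ee_rot": TCP orientation; "force": force on the tool from outside, world axes, zero at the start; "moment": the same for the moment, N m; "opening": finger opening in m.
Only numpy, scipy, OpenCV 4.12 (cv2) and the standard library are available. Lean on these libraries where they do the work, as an engineer would, in place of code of your own. Each camera call takes 0.05 s, during which the arm holds its last target. There are 200 camera calls.

## Working session

There is one attempt and no reset: what is moved stays moved. The work goes in short steps, Python scripts to look and compute and a tool call to move; the robot and the scene stay as the last step left them, time stands still between calls to the robot, and variables do not carry over. Pictures are saved under pics/ and viewed, about 12 in all and at most 16, crops included, and the job is handed in when it is done.

Besides the shell and the picture viewer there is one more tool, called after ">>>" by a JSON object that holds its "api" and its "payload", one argument or row to a line. move_arm: Moves the arm, as the interface text tells. Its arguments: {"type":"object","properties":{"deltas":{"type":"array"},"grip_force":{"type":"number"}},"required":["deltas"]}

```bash
mkdir -p pics
cat > h.py <<'E'
from plant import *
import numpy as np, cv2
def shot(cam,name):
    s=snapshot(cam); cv2.imwrite(f'pics/{name}.png',s['frame'][:,:,::-1]); np.savez(f'pics/{name}.npz',**{k:np.array(v) for k,v in s.items()}); return s
def ray(name,u,v,z):
    s=np.load(f'pics/{name}.npz'); E=s['extrinsics']
    d=E[:3,:3]@np.array([(u-s['cx'])/s['fx'],(v-s['cy'])/s['fy'],1]); o=E[:3,3]
    return o+d*(z-o[2])/d[2]
def proj(name,p):
    s=np.load(f'pics/{name}.npz'); E=s['extrinsics']; q=E[:3,:3].T@(np.array(p)-E[:3,3])
    return s['fx']*q[0]/q[2]+s['cx'],s['fy']*q[1]/q[2]+s['cy']
E
python3 - <<'E'
from h import *
for c in('scene','top'):
    s=shot(c,c+'0'); print(np.round(s['extrinsics'],3).tolist(),s['fx'],s['cx'])
print(observe())
E
```

```text
[[0.741, -0.455, 0.494, -0.04], [-0.671, -0.483, 0.562, -0.639], [-0.017, -0.748, -0.663, 0.765], [0.0, 0.0, 0.0, 1.0]] 489.0011077942556 320.1217700442376
[[0.028, -0.998, 0.048, 0.432], [-0.999, -0.029, -0.018, 0.01], [0.019, -0.047, -0.999, 1.499], [0.0, 0.0, 0.0, 1.0]] 606.0021361059755 312.90916151764395
{'time_s': 0.1, 'joints': array([-1.33160792,  0.43516372,  0.02499287,  1.57401496, -0.01160769,
        1.13396709, -0.07509635]), 'qd': array([-0.00022074,  0.00010478,  0.00049032, -0.00257656, -0.00141031,
       -0.00095022, -0.00163146]), 'effort': array([ 3.54199605e-03, -6.69113803e+01,  9.88173634e-01, -3.15144110e+01,
       -6.04801322e-02,  3.74361465e-02,  4.71496719e-05]), 'eef_pos': array([0.20938052, 0.58836764, 0.20191379]), 'ee_rot': array([ 1.70106217e-01,  9.85425481e-01, -7.01793227e-04, -5.52442052e-05]), 'force': array([0.17895577, 0.22987694, 0.21537185]), 'moment': array([-0.05643299, -0.00667115,  0.00114254]), 'opening': 0.09159713185851379}
```

View pics/top0.png

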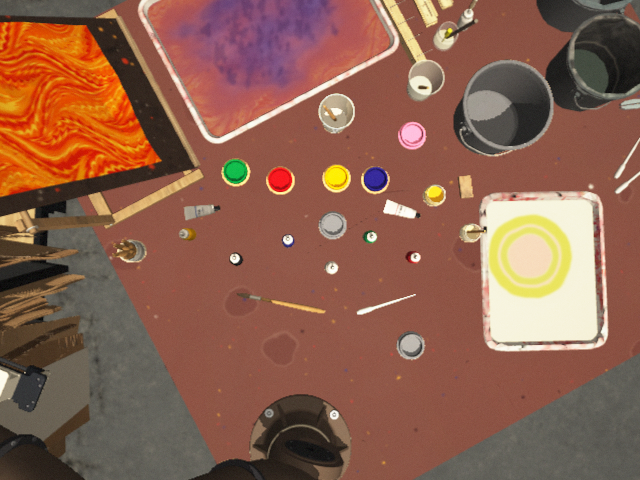

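View pics/scene0.png

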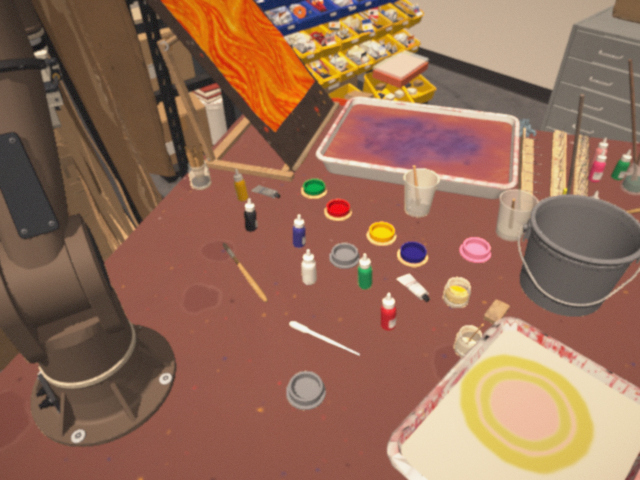

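Candidates in top0: bottles yellow (186,234), black (236,259), blue (288,240), white (332,267), green (370,237), red (414,257). Holders green (236,172), red (280,180), golden yellow (336,178), blue (375,180). Lookalikes are the yellow jar (434,195), the pink cup (412,135), grey cups (333,225) and (411,346), and the far bottles. I'll check these in a close crop.

Run:
```python
from h import *
a=cv2.imread('pics/top0.png')[150:285,165:435]
cv2.imwrite('pics/c0.png',cv2.resize(a,(0,0),fx=2.96,fy=2.96,interpolation=cv2.INTER_CUBIC))
b=cv2.imread('pics/scene0.png')[160:340,225:445]
cv2.imwrite('pics/c1.png',cv2.resize(b,(0,0),fx=3.3,fy=3.3,interpolation=cv2.INTER_CUBIC))
```

```text
(no output)
```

View pics/c0.png

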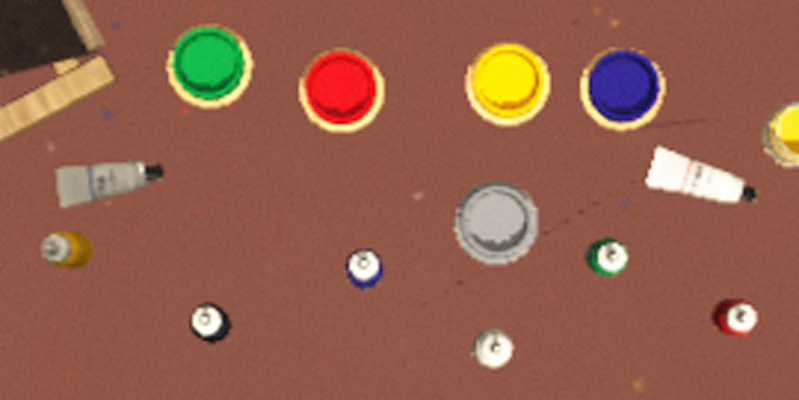

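View pics/c1.png

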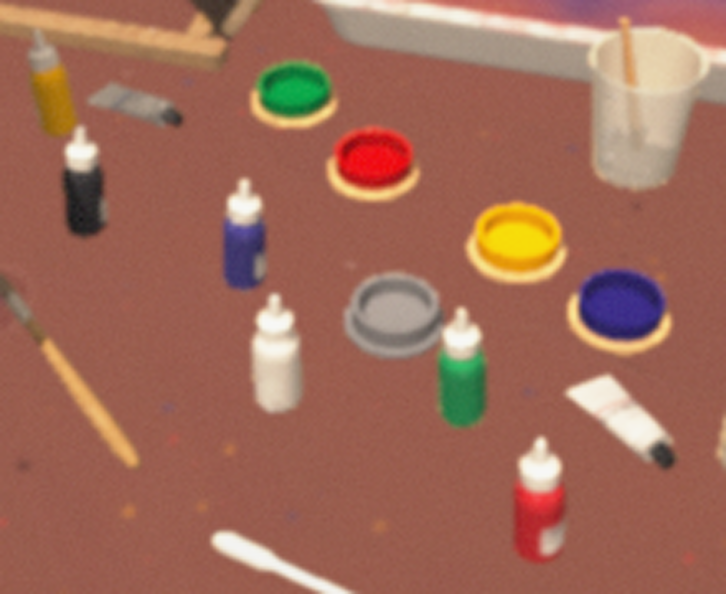

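The crops confirm the choices. Colours, caps and feet match the description, and the yellow jar with no wooden foot is ruled out.

Run:
```python
from h import *
f=lambda x,y:(165+x/2.96,150+y/2.96); g=lambda x,y:(225+x/3.3,160+y/3.3)
B=dict(yellow=((57,248),(42,35)),black=((207,321),(81,131)),blue=((364,266),(244,182)),white=((494,349),(275,298)),green=((610,258),(461,312)),red=((740,319),(541,441)))
for k,(a,b) in B.items(): print(k,ray('top0',*f(*a),.080).round(4),ray('scene0',*g(*b),.091).round(4))
H=dict(green=((210,67),(294,95)),red=((342,91),(373,163)),yellow=((508,85),(517,243)),blue=((623,88),(620,311)))
for k,(a,b) in H.items(): print(k,ray('top0',*f(*a),.006).round(4),ray('scene0',*g(*b),.012).round(4))
```

```text
yellow [0.5056 0.2861 0.08  ] [0.4987 0.2817 0.091 ]
black [0.4514 0.1661 0.08  ] [0.4474 0.1608 0.091 ]
blue [0.4985 0.0437 0.08  ] [0.4933 0.0374 0.091 ]
white [ 0.4358 -0.061   0.08  ] [ 0.4319 -0.0648  0.091 ]
green [ 0.5105 -0.1511  0.08  ] [ 0.5067 -0.1527  0.091 ]
red [ 0.4651 -0.2556  0.08  ] [ 0.4623 -0.2579  0.091 ]
green [0.6645 0.179  0.006 ] [0.6587 0.1753 0.012 ]
red [0.6478 0.0683 0.006 ] [0.6427 0.0666 0.012 ]
yellow [ 0.6572 -0.0705  0.006 ] [ 0.6526 -0.0727  0.012 ]
blue [ 0.6577 -0.1671  0.006 ] [ 0.6505 -0.1695  0.012 ]
```

>>> {"api": "move_arm", "payload": {
  "deltas": [
    [1,[-0.07,-0.09,0],0],
    [1,[-0.07,-0.09,0],0],
    [1,[-0.07,-0.09,0],0],
    [1,[-0.07,-0.09,0],0],
    [1,[-0.07,-0.09,0],0],
    [1,[-0.07,-0.09,0],0],
    [1,[-0.07,-0.09,0],0],
    [1,[-0.07,-0.09,0],0]
  ],
  "grip_force": 12
}}

```text
time_s: 0.9
eef_pos: [0.3241, 0.2405, 0.2025]
ee_rot: [0.17, 0.985, 0.0, -0.0]
force: [0.5, -0.6, 0.4]
opening: 0.0919
```

>>> {"api": "move_arm", "payload": {
  "deltas": [
    [1,[0,0,0],0.0475],
    [1,[0,0,0],0.0475],
    [1,[0,0,0],0.0475],
    [1,[0,0,0],0.0475],
    [1,[0,0,0],0.0475],
    [1,[0,0,0],0.0475],
    [1,[0,0,0],0.0475],
    [1,[0,0,0],0.0475]
  ]
}}

```text
time_s: 1.7
eef_pos: [0.3238, 0.2422, 0.2024]
ee_rot: [0.697, 0.717, -0.0, -0.0]
force: [-0.7, -0.4, -0.6]
opening: 0.0918
```

>>> {"api": "move_arm", "payload": {
  "deltas": [
    [1,[0,0,0],0.011],
    [1,[0,0,0],0]
  ]
}}

```text
time_s: 1.9
eef_pos: [0.3238, 0.2422, 0.2024]
ee_rot: [0.707, 0.707, -0.0, 0.0]
force: [-0.9, -0.1, -0.1]
opening: 0.092
```

>>> {"api": "move_arm", "payload": {
  "deltas": [
    [1,[-0.1134,0.0318,0],0],
    [1,[-0.1134,0.0318,0],0],
    [1,[-0.1134,0.0318,0],0],
    [1,[-0.1134,0.0318,0],0],
    [1,[-0.1134,0.0318,0],0],
    [1,[-0.1134,0.0318,0],0],
    [1,[-0.1134,0.0318,0],0],
    [1,[-0.1134,0.0318,0],0]
  ]
}}

```text
time_s: 2.7
eef_pos: [0.4261, -0.1222, 0.2028]
ee_rot: [0.706, 0.708, 0.0, 0.0]
force: [1.1, 1.4, 0.7]
opening: 0.0913
```

>>> {"api": "move_arm", "payload": {
  "deltas": [
    [1,[-0.1134,0.0318,0],0],
    [1,[-0.1134,0.0318,0],0],
    [1,[-0.1134,0.0318,0],0],
    [1,[0,0,0.1],0],
    [1,[0,0,0.1],0],
    [1,[0,0,0],0]
  ]
}}

```text
time_s: 3.3
eef_pos: [0.4609, -0.2549, 0.1184]
ee_rot: [0.707, 0.708, -0.002, -0.004]
force: [-0.6, -0.6, 0.4]
opening: 0.0919
```

Run:
```python
from h import *
shot('scene','s1');shot('top','t1')
p=observe()['eef_pos'];print(p,proj('s1',p),proj('t1',p))
a=cv2.imread('pics/s1.png')[200:350,290:490];b=cv2.imread('pics/t1.png')[190:340,330:530]
cv2.imwrite('pics/c2.png',cv2.resize(np.hstack([a,b]),(800,300),interpolation=cv2.INTER_CUBIC))
```

```text
[ 0.46375326 -0.25642366  0.12289712] (np.float64(390.21644804425773), np.float64(280.85839180953144)) (np.float64(418.8844202930527), np.float64(258.04936974395304))
```

View pics/c2.png

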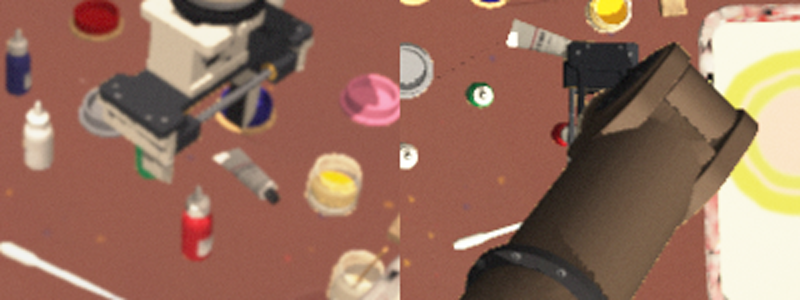

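>>> {"api": "move_arm", "payload": {
  "deltas": [
    [1,[0,0,0.06],0],
    [1,[0,0,0.06],0],
    [1,[0,0,0.06],0],
    [1,[0,0,0.05],0],
    [1,[0,0,0],0],
    [-1,[0,0,0],0],
    [-1,[0,0,0],0],
    [-1,[0,0,0],0]
  ]
}}

```text
time_s: 4.2
eef_pos: [0.4652, -0.2568, 0.0321]
ee_rot: [0.707, 0.707, 0.001, 0.001]
force: [-0.2, -0.2, -0.4]
opening: 0.0724
```

>>> {"api": "move_arm", "payload": {
  "deltas": [
    [-1,[0,0,0],0],
    [-1,[0,0,0],0],
    [-1,[0,0,0],0],
    [-1,[0,0,0],0]
  ]
}}

```text
time_s: 4.6
eef_pos: [0.4642, -0.2565, 0.0306]
ee_rot: [0.707, 0.707, 0.0, 0.0]
force: [-0.6, 0.1, 0.4]
opening: 0.0401
```

>>> {"api": "move_arm", "payload": {
  "deltas": [
    [-1,[0,0,0],0],
    [-1,[0,0,0],0],
    [-1,[0,0,0],0],
    [-1,[0,0,0],0]
  ]
}}

```text
time_s: 5.0
eef_pos: [0.4642, -0.2564, 0.0306]
ee_rot: [0.707, 0.707, -0.0, -0.0]
force: [0.7, -0.2, -0.6]
opening: 0.0241
```

>>> {"api": "move_arm", "payload": {
  "deltas": [
    [-1,[0,0,-0.03],0],
    [-1,[0,0,-0.08],0],
    [-1,[0,0,-0.08],0],
    [-1,[0,0,-0.08],0],
    [-1,[0,0,-0.08],0],
    [-1,[0,0,0],0],
    [-1,[0,0,0],0]
  ]
}}

```text
time_s: 5.7
eef_pos: [0.4646, -0.2565, 0.1717]
ee_rot: [0.707, 0.707, 0.001, 0.001]
force: [0.3, 0.5, 0.1]
opening: 0.0242
```

Run:
```python
from h import *
shot('scene','s2')
print(observe()['eef_pos'])
a=cv2.imread('pics/s2.png')[160:360,290:490]
cv2.imwrite('pics/c3.png',cv2.resize(a,(600,600),interpolation=cv2.INTER_CUBIC))
```

```text
[ 0.46398796 -0.2561671   0.1707076 ]
```

View pics/c3.png

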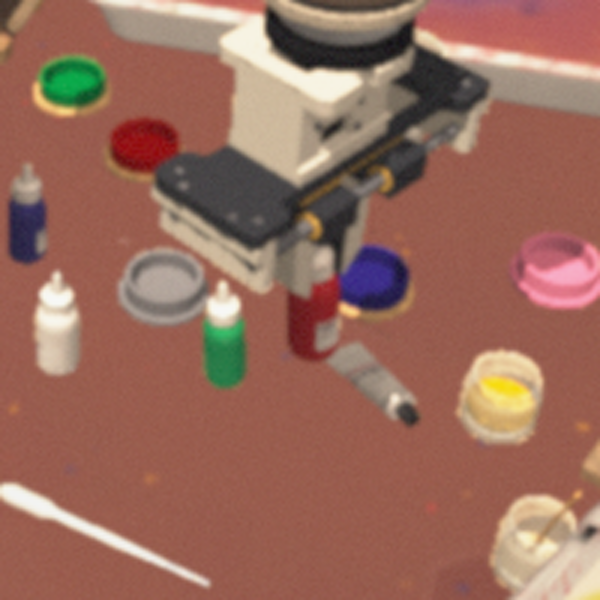

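The bottle has come up, but the 24 mm opening is less than the 30 mm body. I'll check where it sits relative to the TCP.

Run:
```python
from h import *
o=observe();p=o['eef_pos'];print(p,o['opening'])
c=lambda q:tuple(np.round((np.array(proj('s2',q))-[290,160])*3).astype(int))
for d in([0,0,-.031],[0,0,.035],[0,0,.061],[0,-.018,-.031],[0,-.018,.035],[0,-.018,.061],[-.012,0,0],[-.012,0,.019]): print(d,c(p+np.array(d)))
```

```text
[ 0.46398796 -0.2561671   0.1707076 ] 0.024137479572140953
[0, 0, -0.031] (np.int64(303), np.int64(343))
[0, 0, 0.035] (np.int64(312), np.int64(261))
[0, 0, 0.061] (np.int64(316), np.int64(226))
[0, -0.018, -0.031] (np.int64(326), np.int64(358))
[0, -0.018, 0.035] (np.int64(336), np.int64(276))
[0, -0.018, 0.061] (np.int64(341), np.int64(241))
[-0.012, 0, 0] (np.int64(293), np.int64(315))
[-0.012, 0, 0.019] (np.int64(296), np.int64(291))
```

Run:
```python
from h import *
a=cv2.imread('pics/s2.png')[210:290,350:450]
cv2.imwrite('pics/c4.png',cv2.resize(a,(750,600),interpolation=cv2.INTER_CUBIC))
```

```text
(no output)
```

View pics/c4.png

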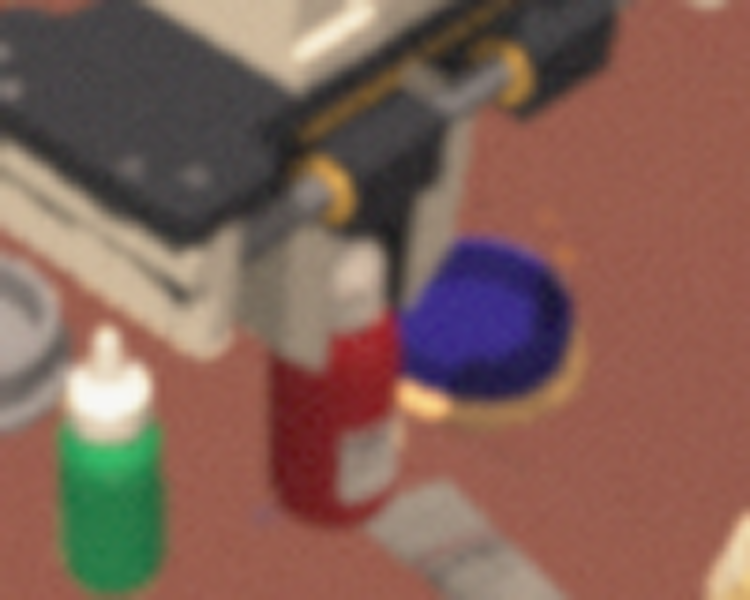

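>>> {"api": "move_arm", "payload": {
  "deltas": [
    [-1,[0.05,0.03,0],0],
    [-1,[0.1,0.055,0],0],
    [-1,[0.1,0.055,0],0],
    [-1,[0.1,0.055,0],0],
    [-1,[0.1,0.055,0],0],
    [-1,[0.1,0.055,0],0],
    [-1,[0.1,0.055,0],0],
    [-1,[0.1,0.055,0],0]
  ]
}}

```text
time_s: 6.55
eef_pos: [0.6298, 0.0454, 0.1692]
ee_rot: [0.707, 0.707, -0.001, -0.001]
force: [1.0, 0.5, -0.5]
opening: 0.0237
```

>>> {"api": "move_arm", "payload": {
  "deltas": [
    [-1,[0.065,0.0375,0],0],
    [-1,[0,0,0.1],0],
    [-1,[0,0,0.1],0],
    [-1,[0,0,0],0],
    [-1,[0,0,0],0]
  ]
}}

```text
time_s: 7.05
eef_pos: [0.6442, 0.069, 0.0901]
ee_rot: [0.707, 0.707, -0.001, -0.001]
force: [0.6, -0.6, 0.1]
opening: 0.0239
```

Run:
```python
from h import *
shot('scene','s3');shot('top','t3')
p=observe()['eef_pos'];print(p,observe()['opening'],proj('s3',p+[0,0,-.031]))
a=cv2.imread('pics/s3.png')[110:260,265:415];b=cv2.imread('pics/t3.png')[120:270,210:360]
cv2.imwrite('pics/c5.png',cv2.resize(np.hstack([a,b]),(800,400),interpolation=cv2.INTER_CUBIC))
```

```text
[0.64613847 0.06906356 0.09245114] 0.024147198081661273 (np.float64(338.4732820638271), np.float64(192.37971411668366))
```

View pics/c5.png

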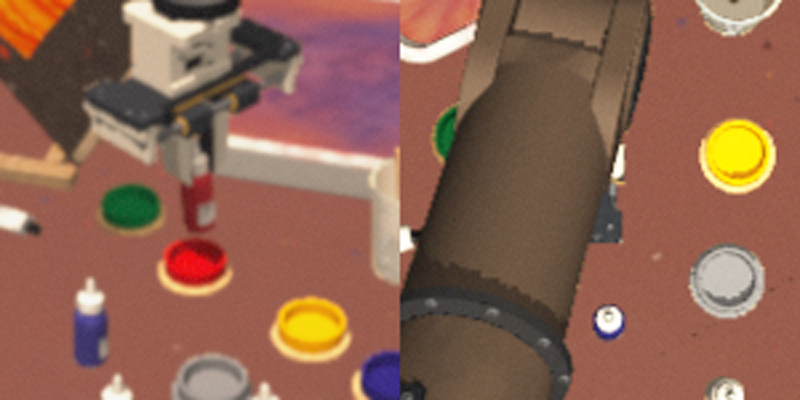

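Measured against the red cup in the same image, the bottle base sits about 5 mm to −y. I'll correct that and lower it.

>>> {"api": "move_arm", "payload": {
  "deltas": [
    [-1,[0.01,0,0.03],0],
    [-1,[0,0,0.05],0],
    [-1,[0,0,0.03],0],
    [-1,[0,0,0.015],0],
    [-1,[0,0,0.005],0],
    [-1,[0,0,0],0]
  ]
}}

```text
time_s: 7.75
eef_pos: [0.6453, 0.0735, 0.0389]
ee_rot: [0.707, 0.707, 0.0, 0.0]
force: [0.1, 0.4, -0.6]
opening: 0.0239
```

>>> {"api": "move_arm", "payload": {
  "deltas": [
    [-1,[0,0,0.003],0],
    [-1,[0,0,0],0]
  ]
}}

```text
time_s: 7.95
eef_pos: [0.6454, 0.0736, 0.0379]
ee_rot: [0.707, 0.707, 0.0, 0.0]
force: [-1.1, -0.0, -0.5]
opening: 0.024
```

Run:
```python
from h import *
shot('scene','s4')
o=observe();print(o['eef_pos'],o['force'])
a=cv2.imread('pics/s4.png')[140:240,285:410]
cv2.imwrite('pics/c6.png',cv2.resize(a,(750,600),interpolation=cv2.INTER_CUBIC))
```

```text
[0.64530255 0.07366604 0.0378524 ] [-0.15783348  0.25586981  0.27210138]
```

View pics/c6.png

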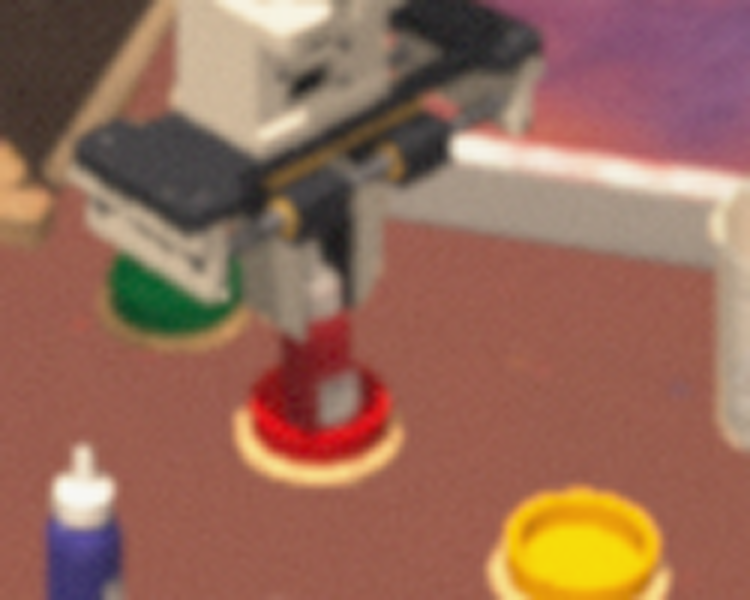

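>>> {"api": "move_arm", "payload": {
  "deltas": [
    [-1,[0,0,0.002],0],
    [-1,[0,0,0],0],
    [-0.3,[0,0,0],0],
    [0,[0,0,0],0],
    [0.4,[0,0,0],0],
    [0.4,[0,0,0],0],
    [0.4,[0,0,0],0],
    [0.4,[0,0,0],0]
  ]
}}

```text
time_s: 8.8
eef_pos: [0.6449, 0.0737, 0.0365]
ee_rot: [0.707, 0.707, -0.0, -0.0]
force: [0.8, -0.2, 0.9]
opening: 0.0629
```

>>> {"api": "move_arm", "payload": {
  "deltas": [
    [0.4,[0,0,0],0],
    [0.4,[0,0,-0.03],0],
    [0.4,[0,0,-0.1],0],
    [0.6,[0,0,-0.1],0],
    [0.6,[0,0,-0.12],0],
    [0.6,[0,0,-0.08],0]
  ]
}}

```text
time_s: 9.4
eef_pos: [0.6459, 0.0731, 0.2131]
ee_rot: [0.707, 0.707, 0.001, 0.001]
force: [1.0, -0.1, -0.2]
opening: 0.0731
```

>>> {"api": "move_arm", "payload": {
  "deltas": [
    [0.7,[0,-0.12,0],0],
    [0.7,[0,-0.12,0],0],
    [0.7,[0.06,-0.1,0],0],
    [0.8,[0.11,-0.02,0],0],
    [0.8,[0.12,0,0],0],
    [0.8,[0.12,0,0],0],
    [0.8,[0.11,0,0],0],
    [0.8,[0,0,0.1],0]
  ]
}}

```text
time_s: 10.2
eef_pos: [0.5027, 0.2911, 0.1725]
ee_rot: [0.704, 0.711, 0.005, -0.0]
force: [0.7, 0.7, -0.4]
opening: 0.0822
```

>>> {"api": "move_arm", "payload": {
  "deltas": [
    [0.8,[0,0,0.1],0],
    [0.8,[0,0,0],0],
    [0.8,[0,0,0],0]
  ]
}}

```text
time_s: 10.5
eef_pos: [0.5011, 0.281, 0.1297]
ee_rot: [0.707, 0.707, -0.0, 0.0]
force: [0.8, 0.8, 0.4]
opening: 0.0826
```

Run:
```python
from h import *
shot('scene','s5')
o=observe();p=o['eef_pos'];print(p);B=p*[1,1,0]
c=lambda q:tuple(np.round((np.array(proj('s5',q))-[180,100])*4).astype(int))
print('base/tip if under tcp',c(B),c(B+[0,0,.091]))
a=cv2.imread('pics/s5.png')[100:240,180:370]
cv2.imwrite('pics/c7.png',cv2.resize(a,(760,560),interpolation=cv2.INTER_CUBIC))
```

```text
[0.50209448 0.28140993 0.13070053]
base/tip if under tcp (np.int64(253), np.int64(397)) (np.int64(236), np.int64(281))
```

View pics/c7.png

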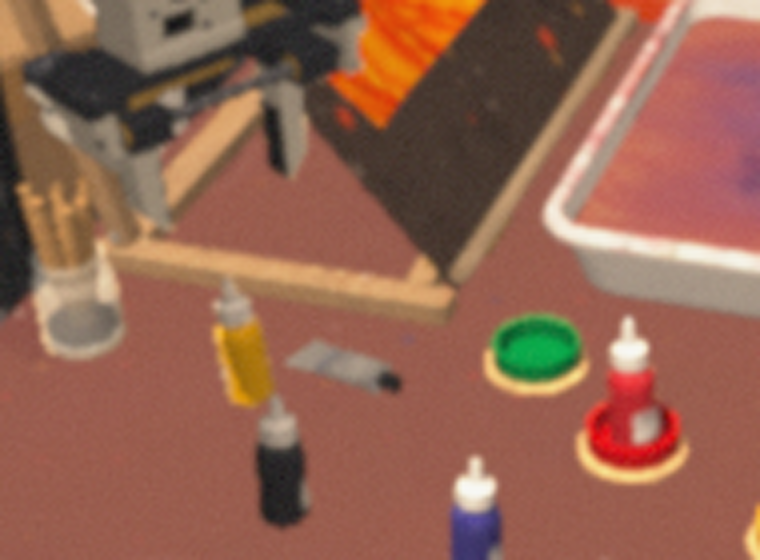

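>>> {"api": "move_arm", "payload": {
  "deltas": [
    [1,[0.003,0,0.07],0],
    [1,[0,0,0.07],0],
    [1,[0,0,0.06],0],
    [1,[0,0,0.05],0],
    [0,[0,0,0],0],
    [-1,[0,0,0],0],
    [-1,[0,0,0],0],
    [-1,[0,0,0],0]
  ]
}}

```text
time_s: 11.35
eef_pos: [0.5019, 0.2834, 0.0303]
ee_rot: [0.707, 0.707, 0.001, 0.0]
force: [-0.3, -1.0, 0.8]
opening: 0.0648
```

>>> {"api": "move_arm", "payload": {
  "deltas": [
    [-1,[0,0,0],0],
    [-1,[0,0,0],0],
    [-1,[0,0,0],0],
    [-1,[0,0,0],0],
    [-1,[0,0,0],0],
    [-1,[0,0,0],0],
    [-1,[0,0,0],0]
  ]
}}

```text
time_s: 12.05
eef_pos: [0.5009, 0.2827, 0.0286]
ee_rot: [0.707, 0.707, -0.0, -0.0]
force: [0.6, -0.4, -0.3]
opening: 0.0251
```

>>> {"api": "move_arm", "payload": {
  "deltas": [
    [-1,[0,0,-0.03],0],
    [-1,[0,0,-0.08],0],
    [-1,[0,0,-0.08],0],
    [-1,[0,0,-0.08],0],
    [-1,[0,0,-0.08],0],
    [-1,[-0.05,0,0],0],
    [-1,[-0.1,0,0],0],
    [-1,[-0.12,0,0],0]
  ]
}}

```text
time_s: 12.85
eef_pos: [0.5006, 0.1745, 0.1689]
ee_rot: [0.706, 0.708, 0.0, 0.0]
force: [1.2, -0.7, -0.6]
opening: 0.0254
```

>>> {"api": "move_arm", "payload": {
  "deltas": [
    [-1,[-0.12,0,0],0],
    [-1,[-0.12,0,0],0],
    [-1,[-0.12,0,0],0],
    [-1,[-0.12,0,0],0],
    [-1,[-0.08,0,0],0],
    [-1,[-0.05,0,0],0],
    [-1,[0,0,0],0]
  ]
}}

```text
time_s: 13.55
eef_pos: [0.5002, -0.0734, 0.1691]
ee_rot: [0.709, 0.705, -0.0, 0.0]
force: [-0.6, -1.1, -1.0]
opening: 0.0255
```

>>> {"api": "move_arm", "payload": {
  "deltas": [
    [-1,[0,0,0],-0.045],
    [-1,[0,0,0],-0.045],
    [-1,[0,0,0],-0.045],
    [-1,[0,0,0],-0.045],
    [-1,[0,0,0],-0.045],
    [-1,[0,0,0],-0.045],
    [-1,[0,0,0],-0.045],
    [-1,[0,0,0],-0.045]
  ]
}}

```text
time_s: 14.35
eef_pos: [0.5007, -0.0685, 0.1686]
ee_rot: [0.215, 0.977, 0.0, -0.0]
force: [-0.8, -0.6, -0.9]
opening: 0.0251
```

>>> {"api": "move_arm", "payload": {
  "deltas": [
    [-1,[0,0,0],-0.045],
    [-1,[0,0,0],-0.045],
    [-1,[0,0,0],-0.045],
    [-1,[0,0,0],-0.005],
    [-1,[0,0,0],0]
  ]
}}

```text
time_s: 14.85
eef_pos: [0.5008, -0.0689, 0.1686]
ee_rot: [0.001, 1.0, 0.0, -0.0]
force: [-0.0, 0.1, -0.6]
opening: 0.0253
```

>>> {"api": "move_arm", "payload": {
  "deltas": [
    [-1,[-0.06,0,0],0],
    [-1,[-0.1,0,0],0],
    [-1,[-0.1,0,0],0],
    [-1,[-0.09,-0.005,0],0],
    [-1,[-0.035,0,0.07],0],
    [-1,[0,0,0.1],0],
    [-1,[0,0,0.03],0],
    [-1,[0,0,0],0]
  ]
}}

```text
time_s: 15.65
eef_pos: [0.6532, -0.0707, 0.0867]
ee_rot: [0.001, 1.0, -0.0, -0.002]
force: [0.1, 0.3, -1.3]
opening: 0.0251
```

Run:
```python
from h import *
shot('scene','s6')
o=observe();p=o['eef_pos'];print(p,o['opening'])
c=lambda q:tuple(np.round((np.array(proj('s6',q))-[320,150])*6).astype(int))
print('bottom pred',c(p-[0,0,.029]),'same xy at z.012',c(p*[1,1,0]+[0,0,.012]))
a=cv2.imread('pics/s6.png')[150:250,320:445]
cv2.imwrite('pics/c8.png',cv2.resize(a,(750,600),interpolation=cv2.INTER_CUBIC))
```

```text
[ 0.65454931 -0.0710471   0.08875361] 0.025275986584116353
bottom pred (np.int64(378), np.int64(403)) same xy at z.012 (np.int64(370), np.int64(498))
```

View pics/c8.png

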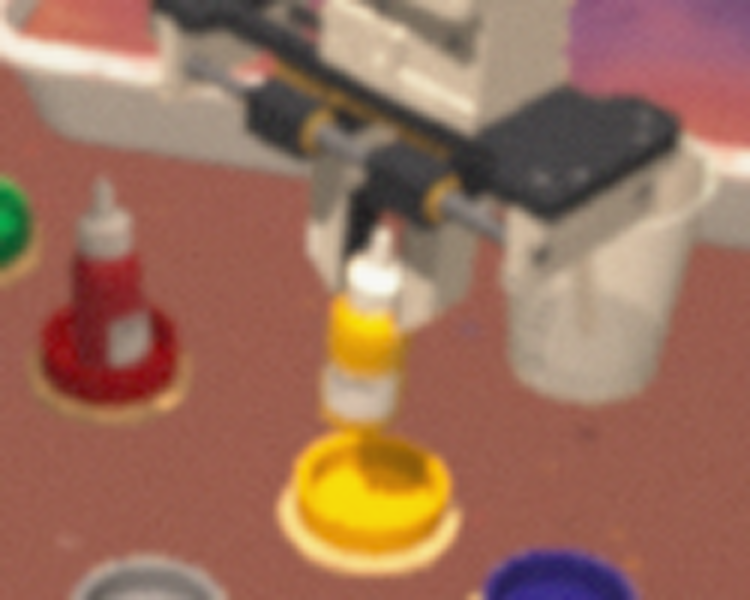

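>>> {"api": "move_arm", "payload": {
  "deltas": [
    [-1,[-0.0125,-0.0025,0.02],0],
    [-1,[0,0,0.05],0],
    [-1,[0,0,0.035],0],
    [-1,[0,0,0.015],0],
    [-1,[0,0,0.008],0],
    [-1,[0,0,0],0]
  ]
}}

```text
time_s: 16.3
eef_pos: [0.6602, -0.0722, 0.0376]
ee_rot: [-0.0, 1.0, 0.0, 0.0]
force: [-0.7, -0.7, 0.1]
opening: 0.0253
```

>>> {"api": "move_arm", "payload": {
  "deltas": [
    [-1,[0,0,0.005],0],
    [-1,[0,0,0],0],
    [-0.3,[0,0,0],0],
    [0,[0,0,0],0],
    [0.4,[0,0,0],0],
    [0.4,[0,0,0],0],
    [0.4,[0,0,0],0],
    [0.4,[0,0,0],0]
  ]
}}

```text
time_s: 17.1
eef_pos: [0.6601, -0.0721, 0.0354]
ee_rot: [-0.0, 1.0, 0.0, 0.0]
force: [-0.0, -0.2, -0.5]
opening: 0.063
```

>>> {"api": "move_arm", "payload": {
  "deltas": [
    [0.4,[0,0,0],0],
    [0.4,[0,0,-0.03],0],
    [0.4,[0,0,-0.1],0],
    [0.6,[0,0,-0.1],0],
    [0.6,[0,0,-0.12],0],
    [0.6,[0,0,-0.08],0]
  ]
}}

```text
time_s: 17.7
eef_pos: [0.661, -0.0726, 0.2121]
ee_rot: [-0.0, 1.0, -0.0, 0.002]
force: [1.7, -0.2, 0.3]
opening: 0.0732
```

>>> {"api": "move_arm", "payload": {
  "deltas": [
    [0.8,[0.1,0,0],0],
    [0.8,[0.1,0,0],0],
    [0.8,[0.1,0,0],0],
    [0.8,[0.0775,0,0],0],
    [0.8,[0,-0.11,0],0],
    [0.8,[0,-0.0975,0],0],
    [0.8,[0,0,0],0.045],
    [0.8,[0,0,0],0.045]
  ]
}}

```text
time_s: 18.5
eef_pos: [0.5088, -0.1572, 0.2086]
ee_rot: [0.145, 0.989, 0.0, 0.001]
force: [-0.5, 0.1, -0.6]
opening: 0.0828
```

>>> {"api": "move_arm", "payload": {
  "deltas": [
    [0.8,[0,0,0],0.045],
    [0.8,[0,0,0],0.045],
    [0.8,[0,0,0],0.045],
    [0.8,[0,0,0],0.045],
    [0.8,[0,0,0],0.045],
    [0.8,[0,0,0],0.045],
    [0.8,[0,0,0],0.045],
    [0.8,[0,0,0],0.045]
  ]
}}

```text
time_s: 19.3
eef_pos: [0.5092, -0.1553, 0.2083]
ee_rot: [0.652, 0.759, 0.0, 0.0]
force: [-0.9, -0.5, -1.2]
opening: 0.0825
```

>>> {"api": "move_arm", "payload": {
  "deltas": [
    [0.8,[0,0,0.1],0.045],
    [0.8,[0,0,0.1],0.005],
    [0.8,[0,0,0],0],
    [0.8,[0,0,0],0]
  ]
}}

```text
time_s: 19.7
eef_pos: [0.5091, -0.1555, 0.1284]
ee_rot: [0.707, 0.707, -0.0, -0.0]
force: [0.9, -1.0, 0.4]
opening: 0.0825
```

Run:
```python
from h import *
shot('scene','s7')
o=observe();p=o['eef_pos'];print(p,o['ee_rot'].round(3));B=p*[1,1,0]
c=lambda q:tuple(np.round((np.array(proj('s7',q))-[285,180])*5).astype(int))
print('base/tip if under tcp',c(B),c(B+[0,0,.091]))
a=cv2.imread('pics/s7.png')[180:300,285:445]
cv2.imwrite('pics/c9.png',cv2.resize(a,(800,600),interpolation=cv2.INTER_CUBIC))
```

```text
[ 0.5099575  -0.15580051  0.12925056] [0.707 0.707 0.    0.001]
base/tip if under tcp (np.int64(400), np.int64(528)) (np.int64(410), np.int64(373))
```

View pics/c9.png

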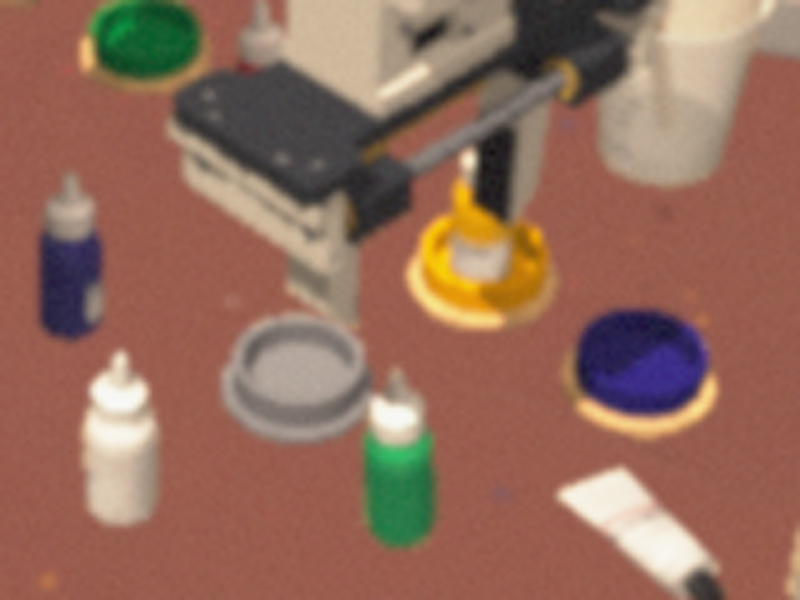

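>>> {"api": "move_arm", "payload": {
  "deltas": [
    [1,[0.003,0,0.07],0],
    [1,[0,0,0.07],0],
    [1,[0,0,0.06],0],
    [1,[0,0,0.045],0],
    [0,[0,0,0],0],
    [-1,[0,0,0],0],
    [-1,[0,0,0],0],
    [-1,[0,0,0],0]
  ]
}}

```text
time_s: 20.55
eef_pos: [0.5102, -0.1542, 0.0309]
ee_rot: [0.707, 0.707, 0.001, 0.001]
force: [-0.2, -0.2, -0.2]
opening: 0.0644
```

>>> {"api": "move_arm", "payload": {
  "deltas": [
    [-1,[0,0,0],0],
    [-1,[0,0,0],0],
    [-1,[0,0,0],0],
    [-1,[0,0,0],0],
    [-1,[0,0,0],0],
    [-1,[0,0,0],0],
    [-1,[0,0,0],0]
  ]
}}

```text
time_s: 21.25
eef_pos: [0.509, -0.154, 0.0293]
ee_rot: [0.707, 0.707, -0.0, -0.0]
force: [-0.4, 0.8, -1.0]
opening: 0.0256
```

>>> {"api": "move_arm", "payload": {
  "deltas": [
    [-1,[0,0,-0.03],0],
    [-1,[0,0,-0.08],0],
    [-1,[0,0,-0.08],0],
    [-1,[0,0,-0.08],0],
    [-1,[0,0,-0.08],0],
    [-1,[0.05,0,0],0],
    [-1,[0.1,0,0],0],
    [-1,[0.12,0,0],0]
  ]
}}

```text
time_s: 22.05
eef_pos: [0.5091, -0.0467, 0.1708]
ee_rot: [0.708, 0.706, 0.001, 0.001]
force: [0.2, 1.1, -1.3]
opening: 0.0256
```

>>> {"api": "move_arm", "payload": {
  "deltas": [
    [-1,[0.11,0.02,0],0],
    [-1,[0.11,0.05,0],0],
    [-1,[0.1,0.07,0],0],
    [-1,[0.1,0.07,0],0],
    [-1,[0.08,0.08,0],0],
    [-1,[0.05,0.06,0],0],
    [-1,[0.01,0.0325,0],0],
    [-1,[0,0,0.07],0]
  ]
}}

```text
time_s: 22.85
eef_pos: [0.666, 0.1794, 0.1449]
ee_rot: [0.706, 0.708, 0.003, 0.002]
force: [0.5, -0.6, -1.2]
opening: 0.0257
```

>>> {"api": "move_arm", "payload": {
  "deltas": [
    [-1,[0,0,0.1],0],
    [-1,[0,0,0.03],0],
    [-1,[0,0,0],0],
    [-1,[0,0,0],0]
  ]
}}

```text
time_s: 23.25
eef_pos: [0.6628, 0.1779, 0.0912]
ee_rot: [0.707, 0.707, 0.001, 0.001]
force: [0.2, 0.8, 0.6]
opening: 0.0254
```

Run:
```python
from h import *
shot('scene','s8')
o=observe();p=o['eef_pos'];print(p,o['opening'])
c=lambda q:tuple(np.round((np.array(proj('s8',q))-[255,115])*6).astype(int))
print('bottom pred',c(p-[0,0,.0293]),'same xy at z.012',c(p*[1,1,0]+[0,0,.012]))
a=cv2.imread('pics/s8.png')[115:215,255:380]
cv2.imwrite('pics/c10.png',cv2.resize(a,(750,600),interpolation=cv2.INTER_CUBIC))
```

```text
[0.6631963  0.17803985 0.09164572] 0.025615581786596037
bottom pred (np.int64(355), np.int64(340)) same xy at z.012 (np.int64(358), np.int64(436))
```

View pics/c10.png

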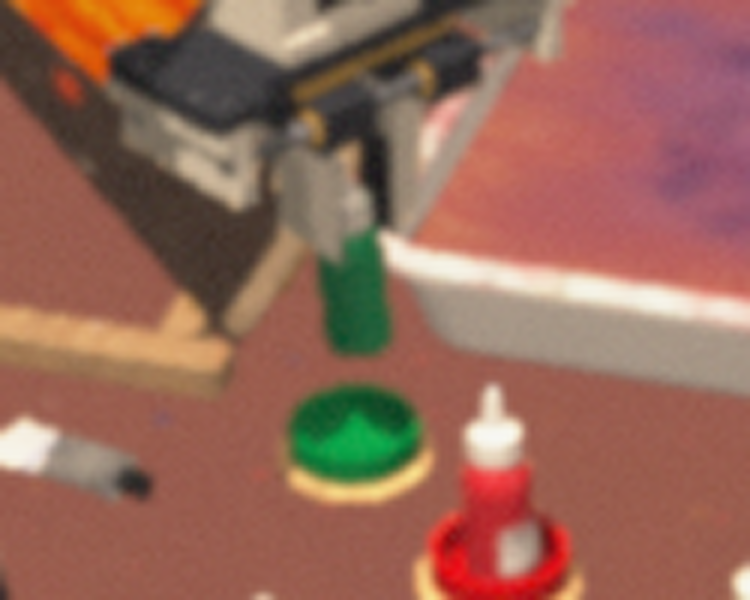

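>>> {"api": "move_arm", "payload": {
  "deltas": [
    [-1,[0.002,0,0.03],0],
    [-1,[0,0,0.05],0],
    [-1,[0,0,0.03],0],
    [-1,[0,0,0.015],0],
    [-1,[0,0,0.008],0],
    [-1,[0,0,0],0]
  ]
}}

```text
time_s: 23.9
eef_pos: [0.6624, 0.1788, 0.0366]
ee_rot: [0.707, 0.707, 0.0, 0.0]
force: [-0.6, 0.2, 0.1]
opening: 0.0257
```

>>> {"api": "move_arm", "payload": {
  "deltas": [
    [-1,[0,0,0.001],0],
    [-1,[0,0,0],0],
    [-0.3,[0,0,0],0],
    [0,[0,0,0],0],
    [0.4,[0,0,0],0],
    [0.4,[0,0,0],0],
    [0.4,[0,0,0],0],
    [0.4,[0,0,0],0]
  ]
}}

```text
time_s: 24.7
eef_pos: [0.662, 0.1789, 0.0358]
ee_rot: [0.707, 0.707, 0.0, -0.0]
force: [0.1, 0.5, -0.3]
opening: 0.0634
```

>>> {"api": "move_arm", "payload": {
  "deltas": [
    [0.4,[0,0,0],0],
    [0.4,[0,0,-0.03],0],
    [0.4,[0,0,-0.1],0],
    [0.6,[0,0,-0.1],0],
    [0.6,[0,0,-0.12],0],
    [0.6,[0,0,-0.08],0],
    [0.6,[0,0,0],0]
  ]
}}

```text
time_s: 25.4
eef_pos: [0.6649, 0.1785, 0.2146]
ee_rot: [0.707, 0.707, 0.004, 0.002]
force: [1.1, -0.1, -0.1]
opening: 0.0733
```

>>> {"api": "move_arm", "payload": {
  "deltas": [
    [0.8,[-0.05,-0.1,0],0],
    [0.8,[-0.06,-0.1,0],0],
    [0.8,[-0.07,-0.1,0],0],
    [0.8,[-0.08,-0.08,0],0],
    [0.8,[-0.08,-0.035,0],0],
    [0.8,[0,0,0.1],0],
    [0.8,[0,0,0.1],0],
    [0.8,[0,0,0],0]
  ]
}}

```text
time_s: 26.2
eef_pos: [0.4926, 0.0424, 0.1247]
ee_rot: [0.707, 0.707, -0.003, -0.002]
force: [0.0, -0.8, -0.8]
opening: 0.0829
```

Run:
```python
from h import *
shot('scene','s9')
o=observe();p=o['eef_pos'];print(p);B=p*[1,1,0]
c=lambda q:tuple(np.round((np.array(proj('s9',q))-[240,140])*5).astype(int))
print('base/tip if under tcp',c(B),c(B+[0,0,.089]))
a=cv2.imread('pics/s9.png')[140:260,240:400]
cv2.imwrite('pics/c11.png',cv2.resize(a,(800,600),interpolation=cv2.INTER_CUBIC))
```

```text
[0.49427931 0.04229079 0.12694649]
base/tip if under tcp (np.int64(298), np.int64(522)) (np.int64(289), np.int64(373))
```

View pics/c11.png

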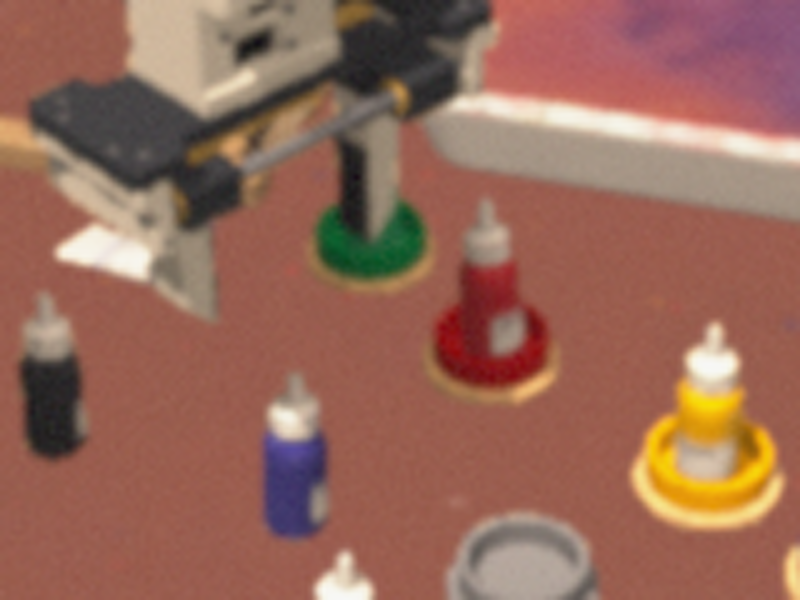

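>>> {"api": "move_arm", "payload": {
  "deltas": [
    [1,[0,0.003,0.07],0],
    [1,[0,0,0.07],0],
    [1,[0,0,0.06],0],
    [1,[0,0,0.045],0],
    [0,[0,0,0],0],
    [-1,[0,0,0],0],
    [-1,[0,0,0],0],
    [-1,[0,0,0],0]
  ]
}}

```text
time_s: 27.05
eef_pos: [0.4983, 0.0431, 0.0311]
ee_rot: [0.707, 0.707, 0.001, 0.0]
force: [-0.3, -0.4, -0.3]
opening: 0.0649
```

>>> {"api": "move_arm", "payload": {
  "deltas": [
    [-1,[0,0,0],0],
    [-1,[0,0,0],0],
    [-1,[0,0,0],0],
    [-1,[0,0,0],0],
    [-1,[0,0,0],0],
    [-1,[0,0,0],0],
    [-1,[0,0,0],0]
  ]
}}

```text
time_s: 27.75
eef_pos: [0.4972, 0.0428, 0.0298]
ee_rot: [0.707, 0.707, -0.0, -0.0]
force: [-0.3, 0.3, -0.2]
opening: 0.0226
```

>>> {"api": "move_arm", "payload": {
  "deltas": [
    [-1,[0,0,-0.03],0],
    [-1,[0,0,-0.08],0],
    [-1,[0,0,-0.08],0],
    [-1,[0,0,-0.08],0],
    [-1,[0,0,-0.08],0],
    [-1,[-0.05,0,0],0],
    [-1,[-0.1,0,0],0],
    [-1,[-0.1,0,0],0]
  ]
}}

```text
time_s: 28.55
eef_pos: [0.4973, -0.0578, 0.1709]
ee_rot: [0.706, 0.708, 0.001, 0.0]
force: [0.5, -1.3, 0.1]
opening: 0.0222
```

>>> {"api": "move_arm", "payload": {
  "deltas": [
    [-1,[-0.11,0,0],0],
    [-1,[-0.1,0.04,0],0],
    [-1,[-0.06,0.08,0],0],
    [-1,[-0.01,0.1,0],0],
    [-1,[0,0.1,0],0],
    [-1,[0,0.0725,0],0],
    [-1,[0,0,0.07],0],
    [-1,[0,0,0.1],0]
  ]
}}

```text
time_s: 29.35
eef_pos: [0.6567, -0.17, 0.1036]
ee_rot: [0.707, 0.708, 0.001, 0.002]
force: [0.4, 0.2, -0.2]
opening: 0.0222
```

>>> {"api": "move_arm", "payload": {
  "deltas": [
    [-1,[0,0,0.03],0],
    [-1,[0,0,0],0],
    [-1,[0,0,0],0]
  ]
}}

```text
time_s: 29.65
eef_pos: [0.6549, -0.1696, 0.0916]
ee_rot: [0.707, 0.707, 0.0, 0.001]
force: [0.2, 0.1, -0.3]
opening: 0.0223
```

Run:
```python
from h import *
shot('scene','s10')
o=observe();p=o['eef_pos'];print(p,o['opening'])
c=lambda q:tuple(np.round((np.array(proj('s10',q))-[280,140])*4.5).astype(int))
print('bottom pred',c(p-[0,0,.0298]),'same xy at z.012',c(p*[1,1,0]+[0,0,.012]))
a=cv2.imread('pics/s10.png')[140:270,280:450]
cv2.imwrite('pics/c12.png',cv2.resize(a,(765,585),interpolation=cv2.INTER_CUBIC))
```

```text
[ 0.65535027 -0.16972728  0.09208054] 0.022044278063626754
bottom pred (np.int64(616), np.int64(434)) same xy at z.012 (np.int64(604), np.int64(510))
```

View pics/c12.png

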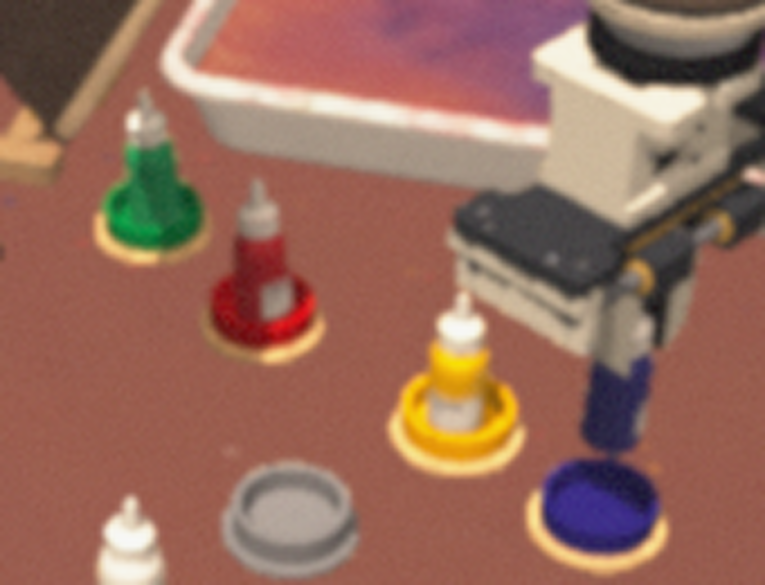

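>>> {"api": "move_arm", "payload": {
  "deltas": [
    [-1,[0.005,0.005,0.03],0],
    [-1,[0,0,0.05],0],
    [-1,[0,0,0.03],0],
    [-1,[0,0,0.015],0],
    [-1,[0,0,0.008],0],
    [-1,[0,0,0],0]
  ]
}}

```text
time_s: 30.3
eef_pos: [0.6569, -0.1677, 0.0374]
ee_rot: [0.707, 0.707, 0.0, 0.001]
force: [0.6, -0.3, 1.7]
opening: 0.0221
```

>>> {"api": "move_arm", "payload": {
  "deltas": [
    [-1,[0,0,0.001],0],
    [-1,[0,0,0],0],
    [-0.3,[0,0,0],0],
    [0,[0,0,0],0],
    [0.4,[0,0,0],0],
    [0.4,[0,0,0],0],
    [0.4,[0,0,0],0],
    [0.4,[0,0,0],0]
  ]
}}

```text
time_s: 31.1
eef_pos: [0.6563, -0.1672, 0.0361]
ee_rot: [0.707, 0.707, -0.0, -0.0]
force: [-0.9, 0.7, 0.6]
opening: 0.0626
```

>>> {"api": "move_arm", "payload": {
  "deltas": [
    [0.4,[0,0,0],0],
    [0.4,[0,0,-0.03],0],
    [0.4,[0,0,-0.1],0],
    [0.6,[0,0,-0.1],0],
    [0.6,[0,0,-0.12],0],
    [0.6,[0,-0.1,-0.06],0],
    [0.6,[0,-0.12,0],0],
    [0.6,[-0.05,-0.1,0],0]
  ]
}}

```text
time_s: 31.9
eef_pos: [0.5272, -0.1854, 0.2015]
ee_rot: [0.706, 0.708, 0.001, 0.0]
force: [-0.6, -0.9, 0.1]
opening: 0.0733
```

>>> {"api": "move_arm", "payload": {
  "deltas": [
    [0.6,[-0.1,-0.07,0],0],
    [0.6,[-0.1,0,0],0],
    [0.6,[-0.1,0,0],0],
    [0.6,[0,0,0],0],
    [0.6,[0,0,0],0],
    [0.6,[0,0,0],0]
  ]
}}

```text
time_s: 32.5
eef_pos: [0.5007, -0.3061, 0.2004]
ee_rot: [0.707, 0.708, 0.0, -0.0]
force: [0.2, 0.2, -0.6]
opening: 0.0734
```

Run:
```python
from h import *
shot('scene','s11');shot('top','t11')
print(observe()['eef_pos'])
a=cv2.resize(cv2.imread('pics/s11.png')[150:310,220:460],(780,520),interpolation=cv2.INTER_CUBIC)
cv2.imwrite('pics/c13.png',a)
```

```text
[ 0.50095427 -0.30567418  0.20026828]
```

View pics/c13.png

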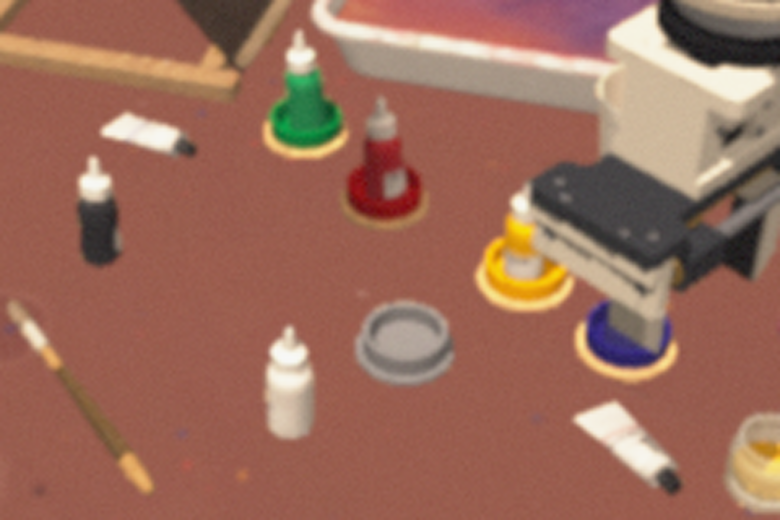

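>>> {"api": "move_arm", "payload": {
  "deltas": [
    [0.6,[-0.12,0,0],0],
    [0.6,[-0.12,0,0],0],
    [0.6,[-0.12,0,0],0],
    [0.6,[0,0,0],0],
    [0.6,[0,0,0],0]
  ]
}}

```text
time_s: 33.1
eef_pos: [0.5002, -0.4516, 0.1998]
ee_rot: [0.707, 0.707, -0.0, -0.0]
force: [0.1, 0.9, -0.8]
opening: 0.0732
```

Run:
```python
from h import *
shot('scene','s12')
a=cv2.resize(cv2.imread('pics/s12.png')[160:310,240:465],(780,520),interpolation=cv2.INTER_CUBIC)
cv2.imwrite('pics/c14.png',a)
```

```text
(no output)
```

The picture limit is reached, so I'll check the blue bottle numerically.

Run:
```python
from h import *
f=cv2.imread('pics/s12.png')
hsv=cv2.cvtColor(f,cv2.COLOR_BGR2HSV)
for n,P in dict(blue=(.654,-.168),yellow=(.655,-.0715)).items():
  print(n)
  for z in(.09,.08,.072,.06,.05,.04,.03,.012):
    u,v=map(int,np.round(proj('s12',[*P,z]))); print(z,u,v,[tuple(int(i) for i in f[v,u+d,::-1]) for d in(-12,-8,-4,0,4,8,12)])
t=cv2.imread('pics/t11.png')
u,v=map(int,np.round(proj('t11',[.654,-.168,.08])));print('top',u,v)
g=t[v-14:v+15,u-14:u+15].astype(int)
for r in g[::2]: print(''.join('W' if p.min()>150 else 'b' if p[0]>p[2]+30 else 'y' if p.min()<90 and p[2]>150 else '.' for p in r))
```

```text
blue
0.09 417 227 [(153, 93, 80), (154, 93, 76), (174, 129, 109), (236, 220, 198), (152, 95, 78), (153, 93, 77), (152, 93, 76)]
0.08 417 230 [(152, 93, 79), (152, 93, 79), (246, 243, 233), (244, 240, 227), (230, 207, 180), (154, 94, 80), (153, 93, 78)]
0.072 416 233 [(154, 94, 78), (152, 91, 78), (219, 199, 175), (246, 244, 237), (236, 227, 216), (151, 89, 76), (153, 93, 75)]
0.06 416 237 [(154, 93, 79), (134, 86, 93), (118, 103, 154), (198, 178, 175), (123, 107, 126), (156, 97, 81), (154, 92, 78)]
0.05 415 241 [(151, 91, 77), (129, 89, 98), (69, 62, 119), (80, 69, 137), (74, 60, 120), (153, 91, 79), (153, 94, 78)]
0.04 415 244 [(117, 82, 123), (55, 47, 94), (65, 55, 110), (61, 54, 109), (55, 48, 93), (140, 85, 76), (159, 96, 78)]
0.03 414 247 [(56, 39, 108), (50, 39, 90), (62, 54, 106), (64, 55, 107), (71, 65, 98), (39, 31, 72), (143, 90, 84)]
0.012 413 253 [(61, 47, 106), (54, 42, 118), (62, 55, 107), (62, 54, 106), (96, 85, 104), (55, 43, 117), (73, 52, 122)]
yellow
0.09 384 207 [(154, 95, 78), (154, 92, 78), (150, 95, 81), (157, 121, 104), (154, 94, 78), (152, 91, 78), (153, 93, 
[... 633 characters left out ...]
 [(178, 114, 42), (158, 106, 30), (134, 96, 38), (151, 106, 29), (161, 118, 51), (147, 96, 10), (157, 97, 71)]
0.012 382 233 [(148, 98, 14), (171, 114, 31), (134, 121, 108), (153, 136, 122), (166, 127, 81), (220, 145, 10), (217, 151, 60)]
top 380 177
yyyyyyyyyyyyyyyyyyyyyyyyyyyyy
yyyyyyyyyyyyyyyyyyyyyyyyyyyyy
yyy.y...........yyyyyyyyyyyyy
yy..bbbbbbb...bbb..yyyyyyyyyy
.bbbbbbbbWWWWWWWWbbW.yyyyyyyy
bbbbbbbbWWWW.WWWWWbbW.yyyyyyy
bbbbb.b.WWWWWWWWWWbbbW.yyyyyy
bbbb.bbb.WWWWWWWWbbbb.W.yyyyy
bbbb.bbbbbb.WW.bbbbbbbW.yyyyy
bbbbbbbbbbbbbbbbbbbbbWW.yyyyy
bbbbbbbbbbbbbbbbbbbbbW.yyyyyy
bbbbbbbbbbbbbbbbbbb.W..yyyyyy
.bbbbbbbbbbbbbbbbbWW..yyyyyyy
WWW.bbbbbbbbbbb.WWW..yyyyyyyy
..WWWW......WWWW..y.y........
```

```bash
python3 -c "
from plant import *
print(close_job())"
```

```text
the job is handed in; nothing more can be done
None
```

All four bottles (red, yellow, green and dark blue) are in the cups of their own colours. I handed the job in at about 33 s on the robot's clock, with the gripper clear of everything.

**Seen in pictures:** After release, red, yellow and green stood upright in their cups. The white and black bottles looked untouched.

**Blue bottle:** The gripper hid it in the last picture, and the 16-picture limit came before I could view another. I checked pixel values instead. In the scene image the cap and body line up upright over the blue cup. In the top image the cap is about 6 mm off centre towards +x, which the cup's 10 mm of slack allows.

**Disagreements:**
- **Cameras:** The scene and top positions differed by about 3–8 mm. I corrected each placing against its own cup in the picture.
- **Grip:** The jaws read 22–26 mm on the 30 mm bodies, so the grip was probably at the shoulder or cap rather than round the body as you asked. The bottles stayed upright and did not visibly slip.

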